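# Stroke-test a row of spring latches

## Task

Test the four brass spring latches in the wooden test block: with the gripper closed, stroke the fingertips lightly along the row from the red end to the other, keeping low over the block all the way, so that each bolt in turn is pushed well down (more than half way) and springs back out. Then move clear. The block stands loose: do not shove, tip or lift it, do not press hard (keep well under 20 N), and leave everything else on the bench alone.

Things in the scene. Friction and masses are not known exactly. Their poses are not given: they have to be found in the camera images.
- block: Loose test block, 2.5 to 3.4 kg: pale wooden bar 240 x 64 mm on a dark steel foot 250 x 92 x 10 mm; flat top 60 mm above the bench; lies at any angle. Origin: centre of its underside. x: along the row, from red end to plain end (the stroke's direction); y across; z up. The -x end of the bar (12 mm) is red. Four brass bolts stand in a row out of its top at y = 0, x = -81, -27, 27, 81 mm.
- latch1 (a joint): First bolt from the red end: push-down in m; 0 fully out, 0.010 flush. Light spring (0.5 N at first, 1.7 N flush) returns it at once. Seen along the block's x it is a wedge: from 11 mm before its centre it slopes up at 29 degrees, over 18 mm, away from the red end to a 4 mm flat crest, then an upright back. 20 mm wide, 10 mm proud of the top (70 mm above the bench).
- latch2 (a joint): Second bolt from the red end: push-down in m; 0 fully out, 0.010 flush. Light spring (0.5 N at first, 1.7 N flush) returns it at once. Same wedge as the first. Stroked from the red end the slope rides under the fingertips and the bolt sinks; from the plain end its upright back catches.
- latch3 (a joint): Third bolt from the red end: push-down in m; 0 fully out, 0.010 flush. Light spring (0.5 N at first, 1.7 N flush) returns it at once. Same wedge as the first. Fingertips carried level 2 to 3 mm above the block's top push it about 7 mm down.
- latch4 (a joint): Fourth bolt from the red end: push-down in m; 0 fully out, 0.010 flush. Light spring (0.5 N at first, 1.7 N flush) returns it at once. Same wedge as the first; the block's bar ends 39 mm beyond its centre.
- padlock: Bystander, to be left alone: brass padlock lying flat, body 48 x 50 x 22 mm with a steel shackle to +x; origin: centre of the body's underside.
- cylinder: Bystander, to be left alone: brass lock cylinder lying along its x, 66 x 17 x 33 mm; origin: centre of its underside.
- screwdriver: Bystander, to be left alone: red-handled screwdriver, 170 mm long, lying along its x, handle to -x; origin: underside, near its middle.
- doorknob: Bystander, to be left alone: steel door knob standing on its rose, 52 mm diameter, 54 mm high; origin: centre of its underside.
- tape: Bystander, to be left alone: roll of yellow tape, 90 mm across, 24 mm high; origin: centre of its underside.
- oil: Bystander, to be left alone: amber oil bottle with green cap, 56 mm diameter, 120 mm high; origin: centre of its underside.
- marker: Bystander, to be left alone: green marker pen lying on the bench along its x, 16 mm thick, about 120 mm long; origin: underside of its middle.

How it is judged:
By the outcome, as a careful person would: the job done as asked, in the order asked, and still so for the second after the job is handed in, with the robot touching nothing.
It also fails if it takes over 42 s, if anything falls off the work surface, if the arm or the gripper's body presses on something with over 40 N, if the wrist force passes 120 N, or if a joint passes its speed limit or range.

## Robot

A 7-joint arm with a two-finger parallel gripper is mounted at the origin on the work surface. World frame = base frame: x ahead of the robot, y to its left, z up, the work surface at z = 0. Lengths are in m, angles in rad, forces in N, time in s.
With the tool pointing down it reaches from about 0.35 to 0.775 m from the base axis. Payload 3.1 kg.
Tool frame: the origin (TCP) lies at the very end of the fingers, on their centre line; the grasp point (between the pads) lies 19 mm behind it; z points along the fingers, y is the line along which they close (so a half turn about z gives the same grasp; the last joint's range is limited). The gripper opens to 85 mm and grips with 20 to 120 N. Pads are 22 mm wide; open, the fingers measure 114 mm over their backs; the gripper's body (76 mm by 85 mm) begins 54 mm behind the grasp point. The pads swing forward as they close: fully open they stand 13 mm farther back than shut.
Start: joints at [-1.307, 0.311, 0.014, 1.512, -0.004, 1.319, -0.027], TCP at [0.166, 0.525, 0.231] pointing down, gripper open.
Joint ranges: [-2.7, 2.7], [-0.3, 1.91], [-1.27, 1.3], [0.12, 2.57], [-1.44, 4.58], [0.2, 2.03], [-3.05, 3.05]. Speed limits (rad/s): [2.79, 2.79, 3.14, 3.14, 3.14, 3.14, 3.14].

## Interface

Orientations are given as a unit quaternion [w, x, y, z].
In Python, from cell import * gives the robot as it stands. The module is installed in compiled form; this text tells all that it offers.
- The arm moves only by the shell command python3 -m pendant 'ROWS' [FORCE]. ROWS is JSON, a list of rows, each an object of numbers: "wx", "wy", "wz": the turn, a rotation vector about the tool's x, y, z in rad; "x", "y", "z": the shift along the tool's x, y, z in m; "claw": the opening, from 0 (shut) to 1 (fully open). In form: [{"wx": .., "wy": .., "wz": .., "x": .., "y": .., "z": .., "claw": ..}, ...]. A call has 1 to 5 rows; each row is the pose to reach, as a shift and turn from the pose commanded when the call began, along the tool's axes at that moment; what a row does not reach only later rows make up. A row lasts 1/12 s, in which the tool goes at most 41.7 mm and 7.16 degrees, less where a joint would pass 70% of its speed; a pose out of reach is approached as far as the arm can. A call with a gripper value outside its range is refused whole. The fingers move at their own pace and stop on an object; FORCE is the grip in N (left out, the last holds). Time passes only in rows, so rows that repeat a pose let the fingers close. It gives the time, the measured TCP pose, the force, the opening and the grip force at its end, in the units of the state.
- get_obs(): the state, without advancing time (a new reading comes with each control period).
- grab_frame(name): name is "scene" or "top" or "wrist"; returns (picture, depth): 400x640x3 uint8, red, green, blue; 400x640 float32, m along the optical axis (not along the pixel's ray), 0 where there is no reading.
- camera_params(name): a dict with "fx", "fy", "cx", "cy" (pixels), "rvec" (rotation vector, rad) and "tvec" (3), from world to camera coordinates, as OpenCV has them; the wrist camera has in their place "hand_eye" (4x4, takes a point from camera to tool coordinates, whose origin is the TCP and whose axes are the flange's). Camera axes: x right, y down, z forward; pixel columns grow to the right and rows downward; lengths in m; the calibration is good to about 2 mm. A picture is of the moment at which its call begins: read the wrist's pose just before it. camera_params takes no time and is no camera call.
- job_done(): hands the job in; it is judged then, once.
The state is a dict: "time_s": time; "qpos": joint angles; "qvel": joint speeds; "joint_efforts": joint torques, N m; "ee_pos": TCP position; "ee_rot": TCP orientation; "ft_force": force on the tool from outside, world axes, zero at the start; "torque": the same for the moment, N m; "width": finger opening in m; "finger_force": force on a finger pad.
Only numpy, scipy, OpenCV 4.12 (cv2) and the standard library are available. Lean on these libraries where they do the work, as an engineer would, in place of code of your own. Each camera call takes 0.05 s, during which the arm holds its last target. There are 200 camera calls.

## Working session

There is one attempt and no reset: what is moved stays moved. The work goes in short steps, Python scripts to look and compute and a shell command to move; the robot and the scene stay as the last step left them, time stands still between calls to the robot, and variables do not carry over. Pictures are saved under pics/ and viewed, at most 10 in all, crops included, and the job is handed in when it is done.

```bash
mkdir -p pics
python3 - <<'E'
from cell import *
import cv2,numpy as np
o=get_obs();print({k:np.round(v,4).tolist() for k,v in o.items()})
for n in("top","scene"):
    p,d=grab_frame(n);np.savez(f"{n}.npz",p=p,d=d);cv2.imwrite(f"pics/{n}1.png",p[:,:,::-1]);print(n,camera_params(n))
E
```

```text
{'time_s': 0.0, 'qpos': [-1.3067, 0.3117, 0.014, 1.5131, -0.0044, 1.3192, -0.0272], 'qvel': [0.0, -0.0009, 0.002, -0.0006, 0.0013, -0.0001, -0.0008], 'joint_efforts': [-0.0006, -37.9919, 0.1458, -23.0593, 0.0123, 0.0139, 0.0], 'ee_pos': [0.1654, 0.5238, 0.2302], 'ee_rot': [-0.0001, 0.1523, 0.9883, -0.0012], 'ft_force': [-0.4637, -0.4438, 0.3136], 'torque': [-0.0132, 0.0081, 0.0033], 'finger_force': 0.0, 'width': 0.0857}
top {'fx': 413.5186965549712, 'fy': 413.5186965549712, 'cx': 321.37085587570806, 'cy': 196.78176350639117, 'rvec': array([ 2.14329068, -2.14364941,  0.17767567]), 'tvec': array([-0.00606483,  0.58753973,  1.09916878])}
scene {'fx': 360.87056705553823, 'fy': 360.87056705553823, 'cx': 323.17673962538294, 'cy': 194.4347151671994, 'rvec': array([ 2.03326788,  1.07221322, -0.50437841]), 'tvec': array([-0.31763227, -0.25632099,  1.42436856])}
```

View pics/top1.png

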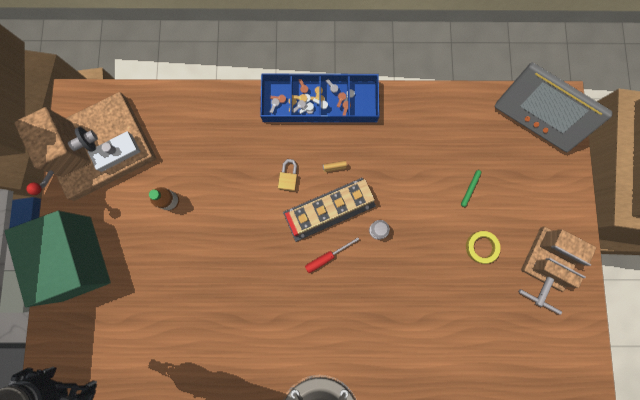

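View pics/scene1.png

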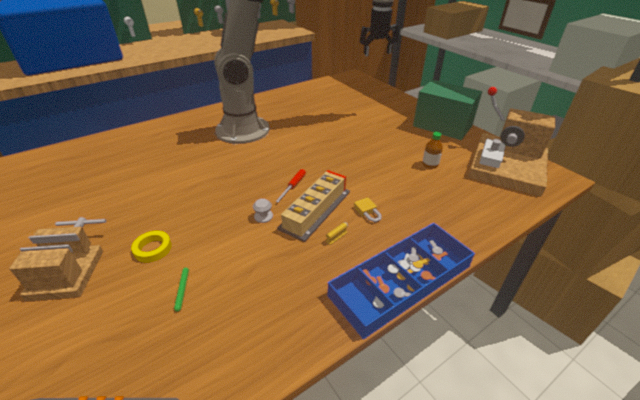

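The top view shows the block from its red end at about (291,222) to its plain end at about (372,193). The knob (380,230) and screwdriver (330,255) are on the near side, and the padlock (288,178) and cylinder (335,166) are on the far side. Next I'll measure the block pose from depth.

```bash
cat > h.py <<'E'
import numpy as np,cv2
from scipy.spatial.transform import Rotation as R
def cloud(n,c,T=None):
    f=np.load(f"{n}.npz");d=f["d"];p=f["p"];v,u=np.mgrid[:400,:640]
    P=np.stack([(u-c["cx"])/c["fx"]*d,(v-c["cy"])/c["fy"]*d,d],-1)
    if T is None: W=(P-c["tvec"])@cv2.Rodrigues(c["rvec"])[0]
    else: W=P@T[:3,:3].T+T[:3,3]
    W[d==0]=np.nan
    return p.astype(int),W
def block(p,W,lo=.054,hi=.064):
    m=(W[...,2]>lo)&(W[...,2]<hi)
    m=m.astype(np.uint8);k,l,s,_=cv2.connectedComponentsWithStats(m)
    return l,s
E
python3 - <<'E'
from cell import *
from h import *
for n in("top","scene"):
    p,W=cloud(n,camera_params(n))
    near=(abs(W[...,0]-.53)<.16)&(abs(W[...,1])<.2)
    print(n,"bench z",np.nanmedian(W[near&(W[...,2]<.012)][:,2]))
    m=near&(W[...,2]>.05)&(W[...,2]<.085)
    k,l,s,_=cv2.connectedComponentsWithStats(m.astype(np.uint8));i=1+s[1:,4].argmax();m=l==i
    Q=W[m];r=cv2.minAreaRect(Q[:,:2].astype(np.float32));print(r,"topz",np.percentile(Q[:,2],[5,25,50,75,95]))
    red=m&(p[...,0]>120)&(p[...,1]<60)&(p[...,2]<60);print("red",W[red].mean(0),red.sum())
    for c in cv2.boxPoints(r):print(c)
    hsv=cv2.cvtColor(p.astype(np.uint8),cv2.COLOR_RGB2HSV)
    print("tall:")
    for nm,lo in(("x",.012),):
        k,l,s,_=cv2.connectedComponentsWithStats(((W[...,2]>lo)&near).astype(np.uint8))
        for j in range(1,k):
            if s[j,4]>15:print(s[j,4],W[l==j].min(0).round(3),W[l==j].max(0).round(3))
E
```

```text
top bench z 0.0003914215937380442
((0.5596097111701965, -0.028563641011714935), (0.06454865634441376, 0.239779531955719), 23.602182388305664) topz [0.05687632 0.0592447  0.06078278 0.06232908 0.06708525]
red [0.48412558 0.06411905 0.05398623] 2
[0.48203325 0.06837492]
[ 0.57803714 -0.15134646]
[ 0.63718617 -0.1255022 ]
[0.5411823  0.09421918]
tall:
130 [ 0.67  -0.077  0.019] [ 0.69  -0.011  0.037]
345 [0.612 0.066 0.012] [0.689 0.118 0.029]
2287 [ 0.478 -0.156  0.012] [0.645 0.099 0.076]
269 [ 0.477 -0.192  0.038] [ 0.523 -0.142  0.059]
336 [ 0.382 -0.109  0.012] [0.476 0.039 0.031]
scene bench z 0.0004960719875828357
((0.5617811679840088, -0.027727991342544556), (0.06703940033912659, 0.24431025981903076), 23.639564514160156) topz [0.05463423 0.05937123 0.06045265 0.06158118 0.0671317 ]
red [0.51890726 0.07836874 0.06008538] 22
[0.48209226 0.07073583]
[ 0.5800562 -0.1530734]
[ 0.6414701  -0.12619182]
[0.54350615 0.09761742]
tall:
191 [ 0.391 -0.111  0.012] [0.479 0.039 0.029]
2070 [ 0.486 -0.151  0.012] [0.645 0.096 0.073]
235 [ 0.483 -0.192  0.013] [ 0.529 -0.143  0.056]
268 [0.615 0.063 0.012] [0.69  0.119 0.025]
103 [ 0.675 -0.078  0.012] [ 0.69  -0.011  0.035]
```

```bash
for i in 1 2 3; do python3 -m pendant '[{"x":-0.031,"y":-0.0212,"claw":0},{"x":-0.062,"y":-0.0424,"claw":0},{"x":-0.093,"y":-0.0636,"claw":0},{"x":-0.124,"y":-0.0848,"claw":0},{"x":-0.155,"y":-0.106,"claw":0}]' 30; done
python3 -m pendant '[{"wz":-0.12,"claw":0},{"wz":-0.24,"claw":0},{"wz":-0.36,"claw":0}]'
python3 -m pendant '[{"wz":-0.12,"claw":0},{"wz":-0.24,"claw":0},{"wz":-0.357,"claw":0},{"wz":-0.357,"claw":0},{"wz":-0.357,"claw":0}]'
cat > w.py <<'E'
from cell import *
from h import *
o=get_obs();q=np.array(o["ee_rot"]);Rt=R.from_quat(np.r_[q[1:],q[0]]).as_matrix()
print(o["time_s"],np.round(o["ee_pos"],4),np.round(Rt,3).tolist(),np.round(o["ft_force"],2),np.round(o["qpos"],2))
def togo(c,d,s,z):
    g=np.r_[c+s*d,z]-o["ee_pos"];return (Rt.T@g).round(4)
E
python3 - <<'E'
from w import *
p,d=grab_frame("wrist");np.savez("wrist.npz",p=p,d=d);cv2.imwrite("pics/w1.png",p[:,:,::-1])
c=camera_params("wrist");T=np.eye(4);T[:3,:3]=Rt;T[:3,3]=o["ee_pos"];T=T@np.array(c["hand_eye"])
p,W=cloud("wrist",c,T)
near=(abs(W[...,0]-.53)<.16)&(abs(W[...,1])<.2)
print("bench",np.nanmedian(W[near&(abs(W[...,2])<.007)][:,2]))
m=near&(W[...,2]>.05)&(W[...,2]<.085)
k,l,s,_=cv2.connectedComponentsWithStats(m.astype(np.uint8));m=l==1+s[1:,4].argmax()
r=cv2.minAreaRect(W[m][:,:2].astype(np.float32));print(r,np.percentile(W[m][:,2],[5,25,50,75,95]))
cc=np.array([.560,-.028]);print("togo",togo(cc,np.array([.4,-.9165]),-.118,.0625))
E
```

```text
0.1 [0.1654 0.5239 0.2303] [[-0.954, 0.301, -0.001], [0.301, 0.954, -0.002], [-0.0, -0.002, -1.0]] [0.03 0.55 0.09] [-1.31  0.31  0.01  1.51 -0.    1.32 -0.03]
bench 0.0005951649831297257invalid input
invalid input
invalid input
invalid input
invalid input
Traceback (most recent call last):
ValueError: attempt to get argmax of an empty sequence
```

View pics/w1.png

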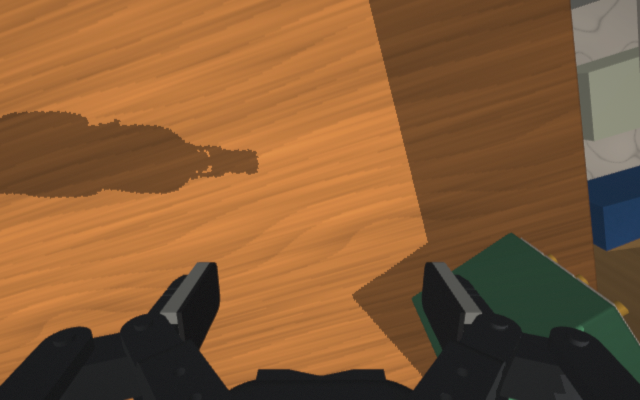

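The arm has not moved: the picture shows bare bench and open fingers. The rows were refused because they need all seven keys, so I'll resend them in full.

```bash
for i in 1 2 3; do python3 -m pendant '[{"wx":0,"wy":0,"wz":0,"x":-0.031,"y":-0.0212,"z":0,"claw":0},{"wx":0,"wy":0,"wz":0,"x":-0.062,"y":-0.0424,"z":0,"claw":0},{"wx":0,"wy":0,"wz":0,"x":-0.093,"y":-0.0636,"z":0,"claw":0},{"wx":0,"wy":0,"wz":0,"x":-0.124,"y":-0.0848,"z":0,"claw":0},{"wx":0,"wy":0,"wz":0,"x":-0.155,"y":-0.106,"z":0,"claw":0}]' 30; done
python3 -m pendant '[{"wx":0,"wy":0,"wz":-0.12,"x":0,"y":0,"z":0,"claw":0},{"wx":0,"wy":0,"wz":-0.24,"x":0,"y":0,"z":0,"claw":0},{"wx":0,"wy":0,"wz":-0.36,"x":0,"y":0,"z":0,"claw":0}]'
python3 -m pendant '[{"wx":0,"wy":0,"wz":-0.12,"x":0,"y":0,"z":0,"claw":0},{"wx":0,"wy":0,"wz":-0.24,"x":0,"y":0,"z":0,"claw":0},{"wx":0,"wy":0,"wz":-0.357,"x":0,"y":0,"z":0,"claw":0},{"wx":0,"wy":0,"wz":-0.357,"x":0,"y":0,"z":0,"claw":0},{"wx":0,"wy":0,"wz":-0.357,"x":0,"y":0,"z":0,"claw":0}]'
python3 - <<'E'
from w import *
p,d=grab_frame("wrist");np.savez("wrist.npz",p=p,d=d);cv2.imwrite("pics/w2.png",p[:,:,::-1])
c=camera_params("wrist");T=np.eye(4);T[:3,:3]=Rt;T[:3,3]=o["ee_pos"];T=T@np.array(c["hand_eye"])
p,W=cloud("wrist",c,T)
near=(abs(W[...,0]-.53)<.16)&(abs(W[...,1])<.2)
print("bench",np.nanmedian(W[near&(abs(W[...,2])<.007)][:,2]))
m=near&(W[...,2]>.05)&(W[...,2]<.085)
k,l,s,_=cv2.connectedComponentsWithStats(m.astype(np.uint8));m=l==1+s[1:,4].argmax()
r=cv2.minAreaRect(W[m][:,:2].astype(np.float32));print(r,np.percentile(W[m][:,2],[5,25,50,75,95]))
cc=np.array([.560,-.028]);print("togo",togo(cc,np.array([.4,-.9165]),-.118,.0625))
E
```

```text
time_s: 0.57
ee_pos: [0.2821, 0.375, 0.231]
ee_rot: [-0.0, 0.152, 0.988, -0.0]
ft_force: [0.8, 1.0, -0.0]
width: 0.0255
finger_force: 0.0
time_s: 0.98
ee_pos: [0.398, 0.2273, 0.2312]
ee_rot: [-0.0, 0.152, 0.988, 0.0]
ft_force: [1.3, 1.1, 0.2]
width: -0.0004
finger_force: 0.0
time_s: 1.4
ee_pos: [0.5138, 0.0798, 0.2311]
ee_rot: [-0.0, 0.152, 0.988, 0.0]
ft_force: [0.6, 0.8, 0.8]
width: 0.0001
finger_force: 0.0
time_s: 1.65
ee_pos: [0.5133, 0.0802, 0.2307]
ee_rot: [-0.001, -0.029, 1.0, -0.0]
ft_force: [-0.5, -0.8, -0.1]
width: -0.0005
finger_force: 0.0
time_s: 2.07
ee_pos: [0.5131, 0.0812, 0.231]
ee_rot: [-0.0, -0.203, 0.979, 0.0]
ft_force: [-0.3, -0.1, 0.3]
width: 0.0002
finger_force: 0.0
2.0667 [0.5131 0.0812 0.231 ] [[-0.918, -0.397, -0.001], [-0.397, 0.918, -0.0], [0.001, 0.0, -1.0]] [-0.26 -0.09  0.31] [-0.46  0.25  0.33  1.6  -0.08  1.3   1.87]
bench 0.0004813104125408474
((0.5582472681999207, -0.02780783176422119), (0.06460058689117432, 0.24010367691516876), 23.85248565673828) [0.05929101 0.06017588 0.06076064 0.06143818 0.06811042]
togo [ 0.0006 -0.0009  0.1685]
```

View pics/w2.png

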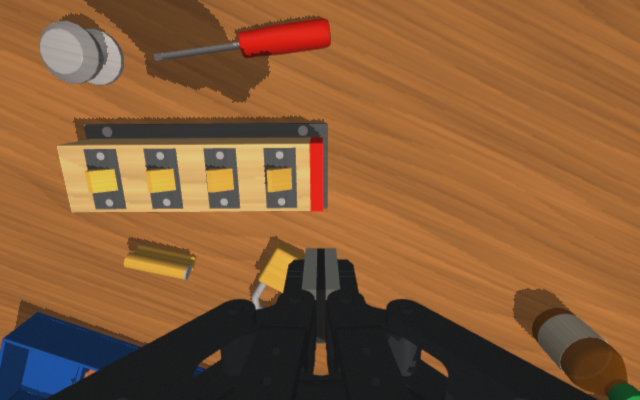

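The wrist view shows the shut fingertips at about (320,255). All four bolts lie in a row at y≈180, with the red end at (317,175). Three views agree on the pose: centre about (0.559,-0.028), direction (0.404,-0.915). Next I'll descend at the red end.

```bash
python3 -m pendant '[{"wx":0,"wy":0,"wz":0,"x":0.001,"y":0,"z":0.035,"claw":0},{"wx":0,"wy":0,"wz":0,"x":0.002,"y":0,"z":0.07,"claw":0},{"wx":0,"wy":0,"wz":0,"x":0.002,"y":0,"z":0.105,"claw":0},{"wx":0,"wy":0,"wz":0,"x":0.002,"y":0,"z":0.135,"claw":0},{"wx":0,"wy":0,"wz":0,"x":0.002,"y":0,"z":0.15,"claw":0}]'
python3 -m pendant '[{"wx":0,"wy":0,"wz":0,"x":0,"y":0,"z":0.004,"claw":0},{"wx":0,"wy":0,"wz":0,"x":0,"y":0,"z":0.008,"claw":0},{"wx":0,"wy":0,"wz":0,"x":0,"y":0,"z":0.012,"claw":0},{"wx":0,"wy":0,"wz":0,"x":0,"y":0,"z":0.014,"claw":0},{"wx":0,"wy":0,"wz":0,"x":0,"y":0,"z":0.014,"claw":0}]'
python3 - <<'E'
from w import *
c,d=np.array([.559,-.028]),np.array([.4035,-.915])
for s in(-.118,.15):print(togo(c,d,s,.0627))
p,_=grab_frame("wrist");cv2.imwrite("pics/w3.png",p[:,:,::-1])
E
```

```text
time_s: 2.53
ee_pos: [0.5083, 0.0801, 0.0773]
ee_rot: [-0.003, -0.203, 0.979, -0.0]
ft_force: [-0.0, -0.1, -0.3]
width: 0.0002
finger_force: 0.0
time_s: 2.95
ee_pos: [0.5122, 0.0807, 0.0681]
ee_rot: [0.001, -0.204, 0.979, 0.0]
ft_force: [-0.1, -0.0, 0.4]
width: -0.0
finger_force: 0.0
2.95 [0.5122 0.0807 0.0681] [[-0.917, -0.399, 0.002], [-0.399, 0.917, 0.0], [-0.002, -0.0, -1.0]] [-0.05 -0.01  0.37] [-0.43  0.41  0.3   1.83 -0.15  0.92  1.93]
[ 0.0011 -0.0003  0.0054]
[-1.000e-04 -2.683e-01  5.500e-03]
```

View pics/w3.png

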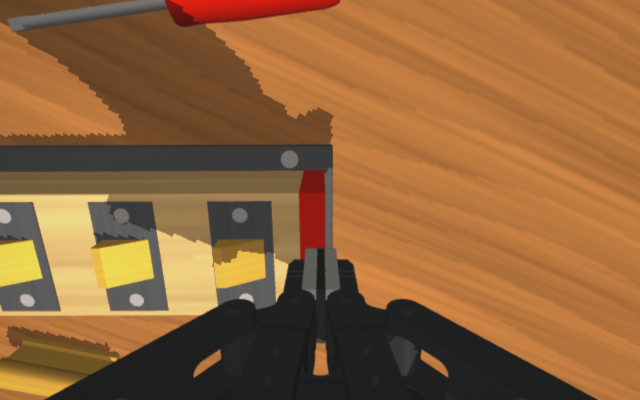

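The fingertips at (320,255) sit over the red end and in line with the bolts. I'll lower the last 5 mm and let the arm settle.

```bash
python3 -m pendant '[{"wx":0,"wy":0,"wz":0,"x":0.001,"y":0,"z":0.002,"claw":0},{"wx":0,"wy":0,"wz":0,"x":0.001,"y":0,"z":0.004,"claw":0},{"wx":0,"wy":0,"wz":0,"x":0.001,"y":0,"z":0.005,"claw":0},{"wx":0,"wy":0,"wz":0,"x":0.001,"y":0,"z":0.005,"claw":0},{"wx":0,"wy":0,"wz":0,"x":0.001,"y":0,"z":0.005,"claw":0}]'
python3 - <<'E'
from w import *
c,d=np.array([.559,-.028]),np.array([.4035,-.915])
for s in(-.118,.15):print(togo(c,d,s,.0627))
E
```

```text
time_s: 3.42
ee_pos: [0.5105, 0.0801, 0.0623]
ee_rot: [-0.0, -0.204, 0.979, 0.0]
ft_force: [0.0, 0.7, 0.0]
width: 0.0
finger_force: 0.0
3.4167 [0.5105 0.0801 0.0623] [[-0.917, -0.4, -0.0], [-0.4, 0.917, 0.0], [0.0, 0.0, -1.0]] [0.02 0.74 0.02] [-0.42  0.41  0.3   1.84 -0.15  0.91  1.93]
[-0.0008 -0.0005 -0.0004]
[-0.0019 -0.2685 -0.0004]
```

```bash
for i in 1 2 3; do python3 -m pendant '[{"wx":0,"wy":0,"wz":0,"x":0,"y":-0.004,"z":0,"claw":0},{"wx":0,"wy":0,"wz":0,"x":0,"y":-0.008,"z":0,"claw":0},{"wx":0,"wy":0,"wz":0,"x":0,"y":-0.012,"z":0,"claw":0},{"wx":0,"wy":0,"wz":0,"x":0,"y":-0.016,"z":0,"claw":0},{"wx":0,"wy":0,"wz":0,"x":0,"y":-0.02,"z":0,"claw":0}]' | grep -E "pos|ft"; done
python3 - <<'E'
from w import *
c,d=np.array([.559,-.028]),np.array([.4035,-.915])
for s in(-.118,.15):print(togo(c,d,s,.0627))
p,_=grab_frame("wrist");cv2.imwrite("pics/w4.png",p[:,:,::-1])
E
```

```text
ee_pos: [0.5188, 0.061, 0.0623]
ft_force: [0.3, 0.4, -0.1]
ee_pos: [0.5265, 0.044, 0.0623]
ft_force: [0.2, 1.6, 1.5]
ee_pos: [0.5348, 0.0242, 0.0623]
ft_force: [-0.7, 0.7, 0.1]
4.6667 [0.5348 0.0242 0.0623] [[-0.917, -0.399, 0.0], [-0.399, 0.917, -0.001], [0.0, -0.001, -1.0]] [-0.74  0.71  0.14] [-0.32  0.45  0.32  1.79 -0.17  0.93  2.05]
[-0.0009  0.0605 -0.0005]
[-0.002  -0.2075 -0.0003]
```

View pics/w4.png

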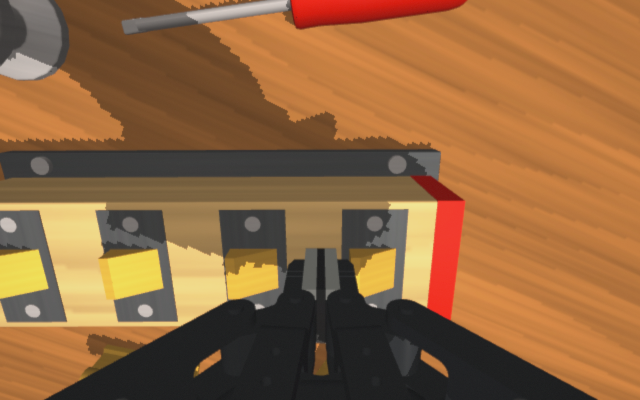

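Bolt 1 at (375,270) has sprung back out behind the tips (320,265). It took about 1.5 N and the block hasn't moved. Continuing the stroke.

```bash
for i in 1 2 3 4 5 6 7 8 9 10; do python3 -m pendant '[{"wx":0,"wy":0,"wz":0,"x":0,"y":-0.004,"z":0,"claw":0},{"wx":0,"wy":0,"wz":0,"x":0,"y":-0.008,"z":0,"claw":0},{"wx":0,"wy":0,"wz":0,"x":0,"y":-0.012,"z":0,"claw":0},{"wx":0,"wy":0,"wz":0,"x":-0.0002,"y":-0.016,"z":0,"claw":0},{"wx":0,"wy":0,"wz":0,"x":-0.0002,"y":-0.02,"z":0,"claw":0}]' | grep -E "pos|ft"; done
python3 - <<'E'
from w import *
c,d=np.array([.559,-.028]),np.array([.4035,-.915])
print(togo(c,d,.15,.0627))
p,_=grab_frame("wrist");cv2.imwrite("pics/w5.png",p[:,:,::-1])
E
```

```text
ee_pos: [0.5428, 0.0067, 0.0623]
ft_force: [0.0, 1.2, 1.1]
ee_pos: [0.5514, -0.012, 0.0625]
ft_force: [0.6, 0.4, 1.1]
ee_pos: [0.5592, -0.0306, 0.0622]
ft_force: [-0.1, -0.4, -0.3]
ee_pos: [0.5672, -0.0474, 0.0623]
ft_force: [-1.0, 1.0, 1.5]
ee_pos: [0.5759, -0.067, 0.0625]
ft_force: [-1.0, 1.6, 1.3]
ee_pos: [0.5837, -0.0851, 0.0622]
ft_force: [-0.1, -0.3, 0.4]
ee_pos: [0.5917, -0.1019, 0.0622]
ft_force: [-1.0, 2.1, 0.2]
ee_pos: [0.6002, -0.1219, 0.0623]
ft_force: [-0.7, 0.2, 0.4]
ee_pos: [0.6083, -0.1396, 0.0622]
ft_force: [0.6, -0.2, -0.1]
ee_pos: [0.6165, -0.1578, 0.0623]
ft_force: [0.5, 0.3, -0.0]
8.8833 [ 0.6165 -0.1578  0.0623] [[-0.917, -0.4, 0.0], [-0.4, 0.917, 0.0], [-0.0, 0.0, -1.0]] [ 0.46  0.35 -0.01] [ 0.01  0.63  0.33  1.49 -0.22  1.06  2.37]
[ 0.0002 -0.0081 -0.0004]
```

View pics/w5.png

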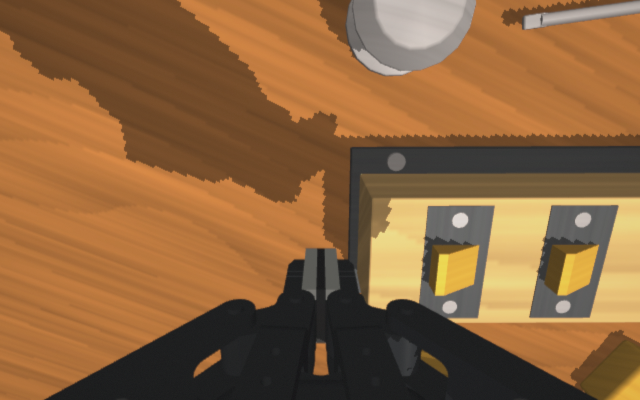

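The tips are past the plain end (x≈365) and bolts 4 and 3 at (455,270) and (572,270) stand out again. Tip height stayed at 62.3 mm throughout. Now I'll lift clear and check.

```bash
python3 -m pendant '[{"wx":0,"wy":0,"wz":0,"x":0,"y":-0.004,"z":-0.015,"claw":0},{"wx":0,"wy":0,"wz":0,"x":0,"y":-0.008,"z":-0.045,"claw":0},{"wx":0,"wy":0,"wz":0,"x":0,"y":-0.012,"z":-0.08,"claw":0},{"wx":0,"wy":0,"wz":0,"x":0,"y":-0.016,"z":-0.115,"claw":0},{"wx":0,"wy":0,"wz":0,"x":0,"y":-0.02,"z":-0.15,"claw":0}]'
python3 -m pendant '[{"wx":0,"wy":0,"wz":0,"x":0,"y":-0.035,"z":0,"claw":0},{"wx":0,"wy":0,"wz":0,"x":0,"y":-0.07,"z":0,"claw":0},{"wx":0,"wy":0,"wz":0,"x":0,"y":-0.1,"z":0,"claw":0},{"wx":0,"wy":0,"wz":0,"x":0,"y":-0.1,"z":0,"claw":0},{"wx":0,"wy":0,"wz":0,"x":0,"y":-0.1,"z":0,"claw":0}]'
python3 - <<'E'
from cell import *
from h import *
n="top";p,d=grab_frame(n);np.savez("top2.npz",p=p,d=d)
a=np.load("top.npz")["d"]
for f in("top","top2","scene"):
    if f=="scene":
        p,d=grab_frame("scene");np.savez("scene2.npz",p=p,d=d);f="scene2"
    c=camera_params("top" if "top" in f else "scene")
    p,W=cloud(f,c);near=(abs(W[...,0]-.53)<.16)&(abs(W[...,1])<.2)
    m=near&(W[...,2]>.05)&(W[...,2]<.085)
    k,l,s,_=cv2.connectedComponentsWithStats(m.astype(np.uint8));m=l==1+s[1:,4].argmax()
    print(f,cv2.minAreaRect(W[m][:,:2].astype(np.float32)))
    D=np.array([.404,-.915]);Q=W[m];v=(Q[:,:2]-[.559,-.028]);S=v@D;L=v@[.915,.404]
    for b in(-.081,-.027,.027,.081):
        i=(abs(S-b-.004)<.008)&(abs(L)<.009);print(b,Q[i,2].max().round(4))
E
```

```text
time_s: 9.35
ee_pos: [0.624, -0.1758, 0.2138]
ee_rot: [-0.0, -0.204, 0.979, 0.0]
ft_force: [1.3, -0.8, -1.3]
width: -0.0002
finger_force: 0.0
time_s: 9.77
ee_pos: [0.6633, -0.2704, 0.2108]
ee_rot: [-0.001, -0.202, 0.979, -0.0]
ft_force: [-0.2, 0.8, 0.8]
width: 0.0004
finger_force: 0.0
top ((0.5596097111701965, -0.028563641011714935), (0.06454865634441376, 0.239779531955719), 23.602182388305664)
-0.081 0.0737
-0.027 0.0719
0.027 0.0745
0.081 0.0763
top2 ((0.5598392486572266, -0.028412461280822754), (0.06493940949440002, 0.2396067976951599), 23.818180084228516)
-0.081 0.0735
-0.027 0.0733
0.027 0.0738
0.081 0.0741
scene2 ((0.5624632835388184, -0.027541950345039368), (0.0673232153058052, 0.24366049468517303), 23.52591323852539)
-0.081 0.0716
-0.027 0.0713
0.027 0.0711
0.081 0.0721
```

The block is where it was, all four bolts are out, and the arm is clear.

```bash
python3 -c "
from cell import *
print(job_done())"
```

```text
the job is handed in; nothing more can be done
None
```

Job handed in: one level stroke from the red end, tips about 2.3 mm above the top, passed over all four latches; all four stand out again, the block has not moved within camera accuracy, and readings showed about 2.5 N at most. Push-down depth was inferred from tip height, not measured.

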